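# Turn on the condenser's cooling water

## Task

The evaporator's condenser needs cooling water: turn the ball valve with the blue lever fully on, pushing its lever through the quarter turn to the stop so that it lies in line with its pipe. Leave the yellow and the red valve levers as they are, then let go and back off.

Things in the scene. Friction and masses are not known exactly. Their poses are not given: they have to be found in the camera images.
- water_valve: Cooling-water valve fixed to the bench: level copper pipe, 22 mm thick, axis 60 mm up, on two legs 170 mm apart (elbow tops 75 mm); brass valve in the middle (top 79 mm, stem above); BLUE lever on top. Origin: on the bench under the lever's pivot. z up and the pivot axis; x along the pipe, pointing to the robot's right (world -y) within 25 degrees, so -y points roughly at the robot.
- water_handle (a joint): Blue lever's angle, rad: 0 shut, along the valve's -y, square to the pipe; turns anticlockwise seen from above to 1.571 fully on, along +x, over the pipe; hard stops. Starts at 0 to 0.3. Dry friction 0.35 N m, no spring: stays where left. Lever reaches 115 mm from the pivot; blue sleeve 40 to 115 mm out, 18 mm wide, 98 to 112 mm above the bench, clear below but for the pipe.
- gas_handle_tip (a point): Outer end of the YELLOW lever of a like valve, 105 mm above the bench, 115 mm from its pivot; shut or a little open. Leave alone.
- vacuum_handle_tip (a point): Outer end of the RED lever of a like valve, 105 mm above the bench, 115 mm from its pivot; fully or nearly on. Leave alone. The three valves stand in a row across the bench in any order, pivots at least 240 mm apart.
There are look-alikes about, which are no part of the job. What is shaped like the water_valve but purple is not meant.

How it is judged:
At the end, for the whole second after the job is handed in: The blue lever rests within 10 degrees of its fully-on stop (1.39 rad or more), and the ends of the yellow and red levers are within 15 mm of where they started (value of joint water_handle above 1.39 rad and velocity of joint water_handle below 0.05 rad/s and distance of each of gas_handle_tip, vacuum_handle_tip from where it was at the start of the episode below 0.015 m); the robot touches nothing.
It fails at once if the yellow lever is moved (its end by more than 15 mm) (distance of gas_handle_tip from where it was at the start of the episode above 0.015 m).
It fails at once if the red lever is moved (its end by more than 15 mm) (distance of vacuum_handle_tip from where it was at the start of the episode above 0.015 m).
It also fails if it takes over 35 s, if anything falls off the work surface, if the arm or the gripper's body presses on something with over 40 N, if the wrist force passes 120 N, or if a joint passes its speed limit or range.

## Robot

A 6-joint arm with a two-finger parallel gripper is mounted at the origin on the work surface. World frame = base frame: x ahead of the robot, y to its left, z up, the work surface at z = 0. Lengths are in m, angles in rad, forces in N, time in s.
With the tool pointing down it reaches from about 0.35 to 0.85 m from the base axis. Payload 8.1 kg.
Tool frame: the origin (TCP) lies at the very end of the fingers, on their centre line; the grasp point (between the pads) lies 19 mm behind it (robot.grasp_offset is the distance from the TCP to the grasp point, in m); z points along the fingers, y is the line along which they close (so a half turn about z gives the same grasp; the last joint's range is limited). The gripper opens to 93 mm and grips with 3 to 60 N. Pads are 15 mm wide; open, the fingers measure 128 mm over their backs; the gripper's body (75 mm by 188 mm) begins 65 mm behind the grasp point.
Start: joints at [-1.41, 0.13, 1.488, -0, 1.523, -0.085], TCP at [0.146, -0.582, 0.219] pointing down, gripper open.
Joint ranges: [-2.96, 2.96], [-0.89, 2.26], [0.02, 2.5], [-1.34, 4.48], [0, 2.73], [-2.66, 2.66]. Speed limits (rad/s): [2.39, 2.39, 2.79, 3.14, 3.14, 3.14].

## Interface

Orientations are given as a rotation vector (axis times angle).
In Python, from plant import robot gives the robot as it stands. The module is installed in compiled form; this text tells all that it offers.
- The arm moves only by the tool servo_tool, never from a script. Its argument "commands" is a list of rows, each a list of 7 numbers: the shift along the tool's x, y, z in units of 750 mm (1.0 is 750 mm), then the turn, a rotation vector about the tool's x, y, z in units of 2 rad (1.0 is 2 rad), then the opening, from 0 (shut) to 1 (fully open). In form: [[x, y, z, wx, wy, wz, hand], ...]. A call has 1 to 20 rows; each row shifts and turns the commanded pose from where the row before left it, along the tool's axes as they then stand; what a row does not reach is not made up. A row lasts 1/12 s, in which the tool goes at most 41.7 mm and 7.16 degrees, less where a joint would pass 70% of its speed; a pose out of reach is approached as far as the arm can. A call with a number of a shift or a turn outside -1 to 1 is refused whole. A call with a gripper value outside its range is refused whole. The fingers move at their own pace and stop on an object; the grip force is fixed at half the most. Time passes only in rows, so rows that do not move let the fingers close. It gives the time, the measured TCP pose, the force, the opening and the grip force at its end, in the units of the state.
- robot.sense(): the state, without advancing time (a new reading comes with each control period).
- robot.snapshot(name): name is "scene" or "top" or "wrist"; returns the picture (400x640x3 uint8, red, green, blue); there is no depth.
- robot.get_calibration(name): a dict with "mtx" (3x3 intrinsics, pixels), "eye" and "orientation" of the camera in the world. Camera axes: x right, y down, z forward; pixel columns grow to the right and rows downward; lengths in m; the calibration is good to about 2 mm. A picture is of the moment at which its call begins: read the wrist's pose just before it. get_calibration takes no time and is no camera call; for the wrist camera it gives the pose at the moment of the call.
- robot.close_job(): hands the job in; it is judged then, once.
Trained networks look in the newest picture that a camera, given by its name, has taken for a name from the list of things; names that differ only in an ending like _2 or _b are one class to them, and where a whole thing is asked for, a point or a joint stands for the part that bears it (a point fixed in the world has none). Each returns a list of dicts, best first, with "conf" (0 to 1); they miss things now and then, are a little off and sometimes report something else, mostly with a low value. They report only what shows in the picture. A call takes as long as a camera call. They do not tell look-alikes from the thing itself.
- robot.spot_in(camera, target): "extent" ([left, top, right, bottom] in pixels, round what is visible of it).
- robot.masks_of(camera, target): "region" (400x640 bool, what is visible of it) and "extent" ([left, top, right, bottom] in pixels, round what is visible of it).
- robot.tip_of(camera, target): "at" ([row, column] in pixels: a listed point, or the origin of a listed thing).
The state is a dict: "time_s": time; "joint_pos": joint angles; "qvel": joint speeds; "joint_efforts": joint torques, N m; "tool_pos": TCP position; "orientation": TCP orientation; "wrist_force": force on the tool from outside, world axes, zero at the start; "wrist_torque": the same for the moment, N m; "opening": opening from 0.0 (shut) to 1.0 (fully open); "grasp_force": force on a finger pad.
Only numpy, scipy, OpenCV 4.12 (cv2) and the standard library are available. Lean on these libraries where they do the work, as an engineer would, in place of code of your own. Each camera call takes 0.05 s, during which the arm holds its last target. There are 200 camera calls.

## Working session

There is one attempt and no reset: what is moved stays moved. The work goes in short steps, Python scripts to look and compute and a tool call to move; the robot and the scene stay as the last step left them, time stands still between calls to the robot, and variables do not carry over. Pictures are saved under pics/ and viewed, at most 10 in all, crops included, and the job is handed in when it is done.

Besides the shell and the picture viewer there is one more tool, called after "Emit:" as name(argument=value, ...), one argument or row to a line, values as JSON. servo_tool: Moves the arm, as the interface text tells. Shifts and turns lie within -1 to 1; 1 stands for 750 mm of shift or 2 rad of turn. Its arguments: {"type":"object","properties":{"commands":{"type":"array","items":{"type":"array","items":{"type":"number","minimum":-1,"maximum":1}}}},"required":["commands"]}

```bash
mkdir -p pics
python3 - <<'E'
from plant import robot
import cv2,numpy as np
s=robot.sense();print(s['tool_pos'],s['orientation'],s['time_s'])
for c in ['top','scene']:
    im=robot.snapshot(c);cv2.imwrite(f'pics/{c}1.png',im[...,::-1])
    k=robot.get_calibration(c);print(c,k)
    for t in ['water_valve','water_handle','gas_handle_tip','vacuum_handle_tip']:
        print(t,[(np.round(d['at']),round(d['conf'],2)) for d in robot.tip_of(c,t)] if t!='water_handle' else [(np.round(d['extent']),round(d['conf'],2)) for d in robot.spot_in(c,t)])
E
```

```text
[ 0.14593296 -0.58141182  0.21759761] [-3.11608585e+00 -3.84946452e-01  1.09954139e-04] 0.0
top {'mtx': array([[379.27754831,   0.        , 321.46762957],
       [  0.        , 379.27754831, 205.11723776],
       [  0.        ,   0.        ,   1.        ]]), 'eye': array([ 0.39836796, -0.04058338,  1.04975165]), 'orientation': array([-2.1739883 ,  2.18334946, -0.11734425])}
water_valve [(array([178., 381.]), 0.86), (array([249., 453.]), 0.64)]
water_handle [(array([389., 165., 423., 210.]), 0.98), (array([462., 242., 498., 288.]), 0.59)]
gas_handle_tip [(array([216., 295.]), 0.8), (array([174., 227.]), 0.2)]
vacuum_handle_tip [(array([174., 227.]), 0.9)]
scene {'mtx': array([[476.13667858,   0.        , 312.72938384],
       [  0.        , 476.13667858, 191.80870419],
       [  0.        ,   0.        ,   1.        ]]), 'eye': array([1.29202425, 0.07790844, 0.83703835]), 'orientation': array([-1.60687667, -1.85736787,  0.84741122])}
water_valve [(array([235., 415.]), 0.73), (array([189., 184.]), 0.71), (array([248., 226.]), 0.59)]
water_handle [(array([202., 182., 227., 223.]), 0.7), (array([164., 132., 180., 160.]), 0.7)]
gas_handle_tip [(array([193., 337.]), 0.9)]
vacuum_handle_tip [(array([235., 415.]), 0.74)]
```

View pics/top1.png

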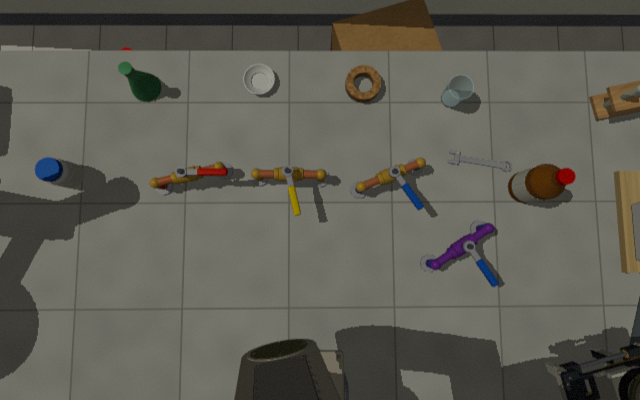

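View pics/scene1.png

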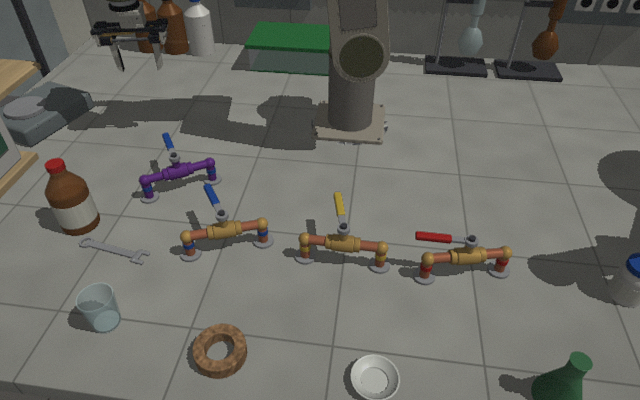

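The top view shows the copper valve with the blue lever: pivot about (row 172, col 395), tip about (207, 421), elbows about (189, 361) and (162, 421). The purple look-alike is at (245, 470), yellow at (175, 289) and red at (172, 185).

```bash
cat > h.py <<'E'
from plant import robot
import cv2,numpy as np
from scipy.spatial.transform import Rotation as R
def bp(c,uv,z):
    k=robot.get_calibration(c);d=R.from_rotvec(k['orientation']).as_matrix()@np.linalg.solve(k['mtx'],[*uv,1.])
    return k['eye']+d*(z-k['eye'][2])/d[2]
def blue(c,box):
    im=robot.snapshot(c);h=cv2.cvtColor(im,cv2.COLOR_RGB2HSV)
    m=cv2.inRange(h,(100,120,50),(125,255,255));M=np.zeros_like(m);a,b,c_,d=box;M[b:d,a:c_]=m[b:d,a:c_]
    return cv2.minAreaRect(np.argwhere(M)[:,::-1].astype(np.float32)),im
E
python3 - <<'E'
from h import *
a,b=bp('top',(361,188),.06),bp('top',(421,162),.06);print('elbows',a,b,np.linalg.norm(a-b))
o=(a+b)/2;x=(b-a)/np.linalg.norm(b-a);print('origin',o,'pipe x',x)
r,im=blue('top',(385,160,430,215));print(r)
p=cv2.boxPoints(r);P=np.array([bp('top',q,.108) for q in p]);print(P)
print('pivot',bp('top',(396,172),.1), 'bottle',bp('top',(566,177),.15))
s=robot.sense();print(R.from_rotvec(s['orientation']).as_matrix(),s['tool_pos'],s['opening'])
c=P.mean(0);v=c-o;print(c,np.linalg.norm(v[:2]),np.degrees(np.arctan2(v[1],v[0])-np.arctan2(x[1],x[0]))+90)
E
```

```text
elbows [ 0.53761866 -0.15776706  0.06      ] [ 0.60686501 -0.3185658   0.06      ] 0.17507510893771505
origin [ 0.57224183 -0.23816643  0.06      ] pipe x [ 0.39552371 -0.91845577  0.        ]
((412.3081359863281, 196.0486602783203), (28.820415496826172, 7.205103874206543), 53.97262954711914)
[[ 0.53431845 -0.25258525  0.108     ]
 [ 0.54503311 -0.26755251  0.108     ]
 [ 0.48597909 -0.3085483   0.108     ]
 [ 0.47539571 -0.29360895  0.108     ]]
pivot [ 0.57275945 -0.24276784  0.1       ] bottle [ 0.55025021 -0.64424145  0.15      ]
[[ 9.69948111e-01  2.43311862e-01 -6.80398390e-06]
 [ 2.43311862e-01 -9.69948111e-01  1.18241581e-05]
 [-3.72255339e-06 -1.31243098e-05 -1.00000000e+00]] [ 0.14599628 -0.58196439  0.21864022] 0.9973311610033704
[ 0.51018159 -0.28057375  0.108     ] 0.07516551797271938 11.047135380161208
```

Emit:
servo_tool(
  commands=[
    [0.019,-0.0118,0,0,0,0,0],
    [0.038,-0.0236,0,0,0,0,0],
    [0.038,-0.0236,0,0,0,0,0],
    [0.038,-0.0236,0,0,0,0,0],
    [0.038,-0.0236,0,0,0,0,0],
    [0.038,-0.0236,0,0,0,0,0],
    [0.038,-0.0236,0,0,0,0,0],
    [0.038,-0.0236,0,0,0,0,0],
    [0.038,-0.0236,0,0,0,0,0],
    [0.038,-0.0236,0,0,0,0,0],
    [0.038,-0.0236,0,0,0,0,0],
    [0.038,-0.0236,0,0,0,0,0],
    [0.038,-0.0236,0,0,0,0,0],
    [0.038,-0.0236,0,0,0,0,0],
    [0.019,-0.0118,0,0,0,0,0],
    [0,0,0,0,0,0,0],
    [0,0,0,0,0,0,0],
  ],
)

```text
time_s: 1.97
tool_pos: [0.4731, -0.2439, 0.2186]
orientation: [3.117, 0.389, -0.001]
wrist_force: [-0.1, 0.2, 0.2]
opening: 0.008
grasp_force: 0.0
```

Run:
```python
from h import *
s=robot.sense();p=s['tool_pos'];M=R.from_rotvec(s['orientation']).as_matrix()
im=robot.snapshot('wrist');cv2.imwrite('pics/w1.png',im[...,::-1])
print([(d['at'],d['conf'],bp('wrist',d['at'][::-1],.0)) for d in robot.tip_of('wrist','water_valve')])
for d in robot.masks_of('wrist','water_handle'):
    r=cv2.minAreaRect(np.argwhere(d['region'])[:,::-1].astype(np.float32));print(d['conf'],[bp('wrist',q,.11).round(3) for q in cv2.boxPoints(r)])
O=np.array([.572,-.239]);prev=np.array([*p[:2],p[2]])
print(p)
for t in [-146,-130,-115,-100,-85,-75,-66.7,-64]:
    a=np.radians(t);u=np.array([np.cos(a),np.sin(a)]);n=np.array([-u[1],u[0]])
    hw=7.5e-3*abs(n@M[:2,0])+17.5e-3*abs(n@M[:2,1])
    q=np.array([*(O+.085*u-(.009+hw)*n),.09]);print(t,q.round(4),'tool units',((q-prev)@M/.75).round(4));prev=q
```

```text
[([98.8, 331.0], 0.93, array([ 0.57320382, -0.23784522,  0.        ])), ([260.2, 414.3], 0.85, array([ 0.3808357 , -0.41886337,  0.        ]))]
0.76 [array([ 0.358, -0.422,  0.11 ]), array([ 0.367, -0.436,  0.11 ]), array([ 0.297, -0.484,  0.11 ]), array([ 0.287, -0.469,  0.11 ])]
0.7 [array([ 0.577, -0.219,  0.11 ]), array([ 0.59 , -0.244,  0.11 ]), array([ 0.482, -0.31 ,  0.11 ]), array([ 0.466, -0.283,  0.11 ])]
[ 0.47306235 -0.24393228  0.21860293]
-146 [ 0.4859 -0.2633  0.09  ] tool units [0.0103 0.0292 0.1715]
-130 [ 0.4962 -0.2864  0.09  ] tool units [0.0058 0.0332 0.    ]
-115 [ 0.5126 -0.3051  0.09  ] tool units [ 0.0151  0.0296 -0.    ]
-100 [ 0.5346 -0.3187  0.09  ] tool units [ 0.0239  0.0248 -0.    ]
-85 [ 0.5603 -0.3254  0.09  ] tool units [ 0.031  0.017 -0.   ]
-75 [ 0.5778 -0.3254  0.09  ] tool units [ 0.0227  0.0059 -0.    ]
-66.7 [ 0.588  -0.3247  0.09  ] tool units [ 0.0134  0.0023 -0.    ]
-64 [ 0.5914 -0.3241  0.09  ] tool units [ 0.0045  0.0004 -0.    ]
```

View pics/w1.png

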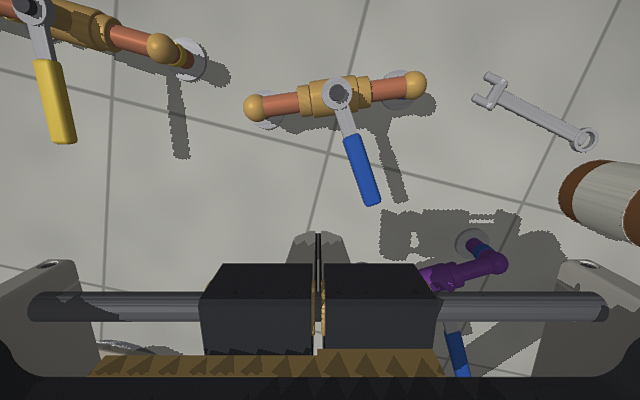

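The wrist view confirms it: blue lever from the pivot (row 95, col 338) to the tip (205, 372), with the closed fingers (col 317) on its lower-left, clear side. Descending there.

Emit:
servo_tool(
  commands=[
    [0,0,0.02,0,0,0,0],
    [0,0,0.034,0,0,0,0],
    [0,0,0.034,0,0,0,0],
    [0,0,0.034,0,0,0,0],
    [0,0,0.034,0,0,0,0],
    [0,0,0.0155,0,0,0,0],
    [0,0,0,0,0,0,0],
  ],
)

```text
time_s: 2.7
tool_pos: [0.47, -0.244, 0.0867]
orientation: [-3.115, -0.382, 0.007]
wrist_force: [-0.8, -0.2, 0.1]
opening: 0.006
grasp_force: 0.0
```

Emit:
servo_tool(
  commands=[
    [0.005,0.0146,0,0,0,0,0],
    [0.0053,0.0146,0,0,0,0,0],
    [0.0029,0.0166,0,0,0,0,0],
    [0.0029,0.0166,0,0,0,0,0],
    [0.0075,0.0148,0,0,0,0,0],
    [0.0076,0.0148,0,0,0,0,0],
    [0.012,0.0124,0,0,0,0,0],
    [0.012,0.0124,0,0,0,0,0],
    [0,0,0,0,0,0,0],
  ],
)

```text
time_s: 3.45
tool_pos: [0.5355, -0.3211, 0.0918]
orientation: [3.117, 0.384, 0.002]
wrist_force: [0.5, 0.0, -0.1]
opening: 0.007
grasp_force: 0.0
```

Emit:
servo_tool(
  commands=[
    [0.0155,0.0085,0,0,0,0,0],
    [0.0155,0.0085,0,0,0,0,0],
    [0.0113,0.003,0,0,0,0,0],
    [0.0113,0.003,0,0,0,0,0],
    [0.008,0.001,0,0,0,0,0],
    [0,0,0,0,0,0,0],
  ],
)

```text
time_s: 3.95
tool_pos: [0.5844, -0.3258, 0.0908]
orientation: [3.117, 0.386, 0.001]
wrist_force: [0.4, 0.4, 0.2]
opening: 0.002
grasp_force: 0.1
```

Run:
```python
from h import *
im=robot.snapshot('wrist');cv2.imwrite('pics/w2.png',im[...,::-1]);print(robot.sense()['wrist_force'])
```

```text
[ 0.56202747  0.1299576  -0.70222116]
```

View pics/w2.png

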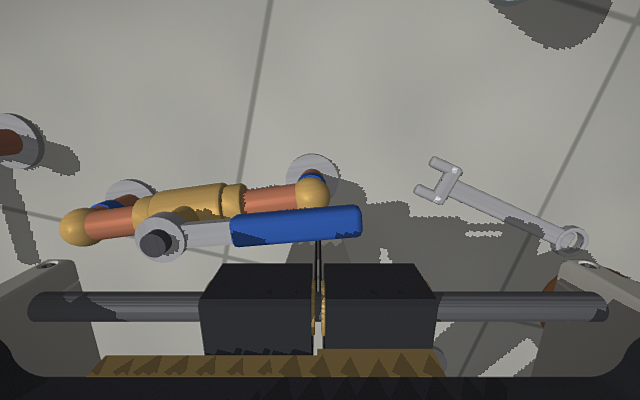

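The lever, from (240, 155) to (220, 360), is now almost parallel to its pipe. I'll press gently to find the stop.

Emit:
servo_tool(
  commands=[
    [0.005,0,0,0,0,0,0],
    [0.005,0,0,0,0,0,0],
    [0,0,0,0,0,0,0],
  ],
)

```text
time_s: 4.25
tool_pos: [0.5885, -0.3248, 0.0904]
orientation: [3.117, 0.384, -0.007]
wrist_force: [-14.2, -2.0, 8.0]
opening: 0.005
grasp_force: 7.3
```

14 N against about 4 N of friction means it's at the stop. Backing off.

Emit:
servo_tool(
  commands=[
    [-0.02,0,0,0,0,0,0],
    [-0.035,0,0,0,0,0,0],
    [-0.035,0,0,0,0,0,0],
    [0,0,-0.03,0,0,0,0],
    [0,0,-0.045,0,0,0,0],
    [0,0,-0.045,0,0,0,0],
    [0,0,-0.045,0,0,0,0],
    [-0.04,0,-0.02,0,0,0,0],
    [-0.04,0,0,0,0,0,0],
    [-0.02,0,0,0,0,0,0],
    [0,0,0,0,0,0,0],
    [0,0,0,0,0,0,0],
  ],
)

```text
time_s: 5.25
tool_pos: [0.4525, -0.3588, 0.2293]
orientation: [3.117, 0.383, 0.002]
wrist_force: [-0.5, 0.4, -0.1]
opening: 0.002
grasp_force: 0.0
```

Run:
```python
from h import *
for i,c in enumerate(['wrist','top']):
    im=robot.snapshot(c);cv2.imwrite(f'pics/f{c}.png',im[...,::-1])
    for d in robot.masks_of(c,'water_handle'):
        r=cv2.minAreaRect(np.argwhere(d['region'])[:,::-1].astype(np.float32));b=np.array([bp(c,q,.11)[:2] for q in cv2.boxPoints(r)])
        e=max(b[1]-b[0],b[2]-b[1],key=np.linalg.norm);print(c,d['conf'],b.mean(0),np.degrees(np.arctan2(e[1],e[0])))
    for t in ['gas_handle_tip','vacuum_handle_tip']: print(t,[(d['at'],d['conf']) for d in robot.tip_of(c,t)])
print(robot.sense()['tool_pos'],robot.sense()['wrist_force'])
```

```text
wrist 0.96 [ 0.58901737 -0.28369275] -70.8382096328065
wrist 0.76 [ 0.39477764 -0.41650034] -75.9769998468004
gas_handle_tip []
vacuum_handle_tip []
top 0.59 [ 0.30636591 -0.46772504] -147.8429618383991
top 0.55 [ 0.5892428  -0.28280431] -70.61511402858638
gas_handle_tip []
vacuum_handle_tip [([172.3, 228.4], 0.94)]
[ 0.45287563 -0.35817229  0.22842447] [-0.22695379  0.16490542  0.28752048]
```

View pics/fwrist.png

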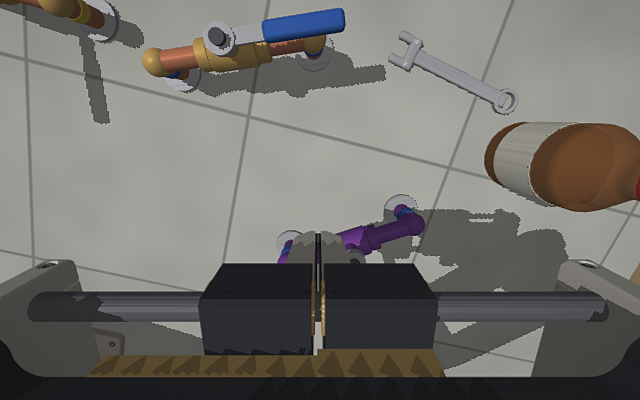

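The wrist view shows the blue lever over its pipe: pivot (37, 219), sleeve end (20, 344), elbows (62, 154) and (42, 316). I'll check the angle using these pixels.

Run:
```python
from h import *
az=lambda p,q:np.degrees(np.arctan2(*(q-p)[1::-1]))
print('pipe',az(bp('wrist',(154,62),.06),bp('wrist',(316,42),.06)))
r,im=blue('wrist',(240,0,380,60))
b=np.array([bp('wrist',q,.112) for q in cv2.boxPoints(r)]);e=max(b[1]-b[0],b[2]-b[1],key=np.linalg.norm);print('lever',np.degrees(np.arctan2(e[1],e[0])), 'pivot->',az(bp('wrist',(218,37),.115),bp('wrist',(344,20),.105)))
cv2.imwrite('pics/ftop2.png',cv2.resize(cv2.imread('pics/ftop.png')[140:220,140:440],None,fx=2.6,fy=2.6))
```

```text
pipe -69.64729100859621
lever -68.0257694725242 pivot-> -67.76626905951544
```

View pics/ftop2.png

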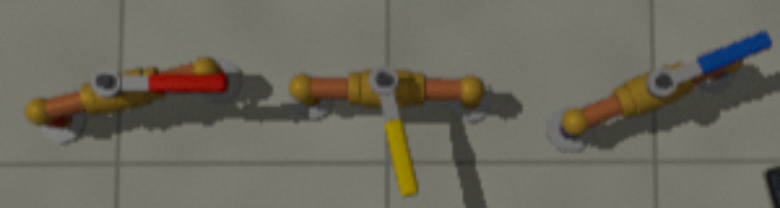

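The lever is within about 2° of the pipe, at its stop. The yellow and red levers haven't moved, and the arm is clear.

```bash
python3 -c "
from plant import robot
print(robot.close_job())"
```

```text
the job is handed in; nothing more can be done
None
```

The blue cooling-water lever is fully on: it is against its stop and within about 2° of its pipe by camera. The yellow and red levers look unmoved, the arm is backed off clear, and the job is handed in; no verdict came back.

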